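# Hold an instrument's front panel square to its chassis base

### The arm

A 6-joint arm with a two-finger parallel gripper is mounted at the origin on the work surface. World frame = base frame: x ahead of the robot, y to its left, z up, the work surface at z = 0. Lengths are in m, angles in rad, forces in N, time in s.
With the tool pointing down it reaches from about 0.35 to 0.85 m from the base axis. Payload 8.1 kg.
Tool frame: the origin (TCP) lies between the finger pads, 19 mm behind the fingertips; this is the grasp point; z points along the fingers, y is the line along which they close (so a half turn about z gives the same grasp; the last joint's range is limited). The gripper opens to 93 mm and grips with 3 to 60 N. Pads are 15 mm wide; open, the fingers measure 128 mm over their backs; the gripper's body (75 mm by 188 mm) begins 65 mm behind the grasp point.
Start: joints at [1.249, 0.13, 1.488, -0, 1.523, -0.085], TCP at [0.141, 0.583, 0.237] pointing down, gripper open.
Joint ranges: [-2.96, 2.96], [-0.89, 2.26], [0.02, 2.5], [-1.34, 4.48], [0, 2.73], [-2.66, 2.66]. Speed limits (rad/s): [2.39, 2.39, 2.79, 3.14, 3.14, 3.14].

### API

Orientations are given as a rotation vector (axis times angle).
In Python, from plant import robot gives the robot as it stands.
- The arm moves only by the shell command python3 inch.py 'ROWS' [FORCE]. ROWS is a JSON object whose key "offsets" holds a list of rows, 1 to 20 of them, each of 5 numbers: the finger opening in m, then dx, dy, dz in shares of the most that a row can go, 1 being 50 mm, then a turn about the tool's z in a scale on which 1.0 is pi rad; each row shifts and turns the commanded pose from where the row before left it, along the tool's axes as they then stand; what a row does not reach is not made up. A row lasts 1/10 s, in which the tool goes at most 0.05 m and 0.15 rad, less where a joint would pass 70% of its speed; a pose out of reach is approached as far as the arm can. The fingers move at their own pace and stop on an object; FORCE is the grip in N (left out, the last holds). Time passes only in rows, so rows that do not move let the fingers close. It prints the time, the measured TCP pose, the force, the opening and the grip force at its end. A shift or turn number past 1, either way, is cut back to 1. Input that does not fit is refused with a message, and nothing moves.
- robot.read_state(): the state, without advancing time (a new reading comes with each control period).
- robot.read_camera(name): name is "scene" or "top"; returns a dict with "image" (420x560x3 uint8, red, green, blue), "fx", "fy", "cx", "cy" (pixels), "R" (3x3) and "t" (3): a world point X has camera coordinates R X + t. Camera axes: x right, y down, z forward; pixel columns grow to the right and rows downward; lengths in m; the calibration is good to about 2 mm. A picture is of the moment at which its call begins. There is no depth.
- robot.close_job(): hands the job in; it is judged then, once.
The state is a dict: "t": time; "q": joint angles; "dq": joint speeds; "joint_torque": joint torques, N m; "tool_pos": TCP position; "orientation": TCP orientation; "force": force on the tool from outside, world axes, zero at the start; "wrist_torque": the same for the moment, N m; "opening": finger opening in m; "gripper_force": force on a finger pad.
Only numpy, scipy, OpenCV 4.12 (cv2) and the standard library are available. Lean on these libraries where they do the work, as an engineer would, in place of code of your own. Each camera call takes 0.05 s, during which the arm holds its last target. There are 200 camera calls.

### The job

The front panel of this half-built instrument leans in on its springy lugs. Pick up the steel engineer's square, set its stock on the chassis base between the two lugs and press its outer corner home into the corner of base and panel, so that the stock sits flat on the base and the back of its blade lies flush against the panel, now upright. Finish while still gripping the square and pressing it against both, ready for the screws to be tightened; leave the bottle, the solder reel and the screwdriver alone.

Things in the scene. Friction and masses are not known exactly. Their poses are not given: they have to be found in the camera images.
- square: Bright steel flanged engineer's square, first standing on its stock (mm). Origin: its outer corner (heel), mid-width, where the underside (z = 0) meets the back face (x = 0). x: level, out of the back face (the way to press); z: up. Stock: x -100 to 0, flange 24 wide, 5 thick, rib 8 thick (y) up to z = 24. Blade at the heel: x -20 to 0, 8 thick, up to z = 70. 0.2 to 0.33 kg.
- square_grip (a point): Good place for the TCP: on the stock's rib, at x = -55, y = 0, z = 27 of the square (3 above the rib's top), axes as the square's. Fingers close along y on the 8 mm rib, tips then at z = 8, just above the flange; the gripper's body passes above the blade. Centre of mass: x = -41. Held here it may pivot a little between the pads, and settles flat when pressed down.
- base_plate: Bare aluminium chassis base (mm): 228 deep, 184 wide, 3 thick, clamped on plywood; its top is 15 above the bench; it cannot move. Origin: on its top face, mid-width, on the corner line where the panel's inner face meets it. x: level, towards and through the panel; y: along the panel; z: up. Bare for the square: x -145 to 0, y -60 to 60. Fixing lugs 17 deep, 18 wide, 5 high at y = -72 and 72.
- board_edge (a point): Edge nearest the panel of the green circuit board mounted on the base, on the base's centre line, at x = -147, y = 0, z = 10 of the base (mm). From here away from the panel lie the circuit board (140 wide) with parts up to 36 above the base and, past it, two clamp knobs up to 20 above the base. Side lips of the base: 10 high, at y = -91 and 91.
- front_panel: Cream front panel (mm): 180 wide, 60 high, 3 thick; display, knobs and terminals on its outer face. Origin: inner face, foot, mid-width (same point as the base's origin). x: outward normal; z: up the panel. It turns about its inner foot edge (its y), which stays put. At the start its top leans in over the base, towards the base's -x, by 0.085 to 0.155 rad (5 to 9 at the top).
- panel_top (a point): Middle of the top edge of the panel's inner face, z = 60 of the panel: what the square's blade meets first. The panel is springy: pushed here it takes under 2 N to start moving and 4 N to stand upright; it can be pushed at most 0.1 rad past upright, and falls back by itself if let go.
- flux_bottle: White bottle with a blue label, 38 across, 85 high, standing; origin under its centre. Leave alone.
- solder_reel: Solder reel with green flanges, 58 across, 37 high, standing on a flange; origin under its centre. Leave alone.
- screwdriver: Red-handled screwdriver lying along its x axis, about 200 long. Leave alone.

How it is judged:
By the outcome, as a careful person would: the job done as asked, in the order asked, and still so for the second after the job is handed in, while the arm keeps its last pose, push and grip.
It also fails if it takes over 38 s, if anything falls off the work surface, if the arm or the gripper's body presses on something with over 40 N, if the wrist force passes 120 N, or if a joint passes its speed limit or range.

## Working session

There is one attempt and no reset: what is moved stays moved. The work goes in short steps, Python scripts to look and compute and a shell command to move; the robot and the scene stay as the last step left them, time stands still between calls to the robot, and variables do not carry over. Pictures are saved under pics/ and viewed, at most 10 in all, crops included, and the job is handed in when it is done.

```bash
ls; mkdir -p pics
python3 - <<'E'
from plant import robot
import cv2,numpy as np
for n in("scene","top"):
    c=robot.read_camera(n); cv2.imwrite(f"pics/{n}0.png",c["image"][:,:,::-1])
    print(n,c["fx"],c["fy"],c["cx"],c["cy"],np.round(c["R"],4).tolist(),np.round(c["t"],4).tolist())
s=robot.read_state();print(s)
E
```

```text
inch.py
pics
plant.py
scene 404.0373134534899 404.0373134534899 283.0009177292692 204.75106413235568 [[-0.8312, 0.5559, -0.0054], [0.4471, 0.6627, -0.6008], [-0.3304, -0.5018, -0.7994]] [0.3767, -0.2625, 1.2907]
top 479.19111918434504 479.19111918434504 281.51042214992293 204.44199926165598 [[0.0238, -0.9992, 0.0315], [-0.9886, -0.0282, -0.1479], [0.1487, -0.0276, -0.9885]] [0.0645, 0.5074, 1.2431]
{'t': 0.1, 'q': array([ 1.24859772e+00,  1.31091267e-01,  1.48917327e+00,  9.77401681e-06,
        1.52301598e+00, -8.53966903e-02]), 'dq': array([ 0.00018311, -0.00122372, -0.00306217, -0.00044582, -0.00085899,
       -0.00059372]), 'joint_torque': array([ 5.58198244e-04, -5.61340785e+01, -4.93097055e+01,  7.69792730e-02,
        2.92836770e-02, -1.00234179e-04]), 'tool_pos': array([0.14057408, 0.58279559, 0.23648738]), 'orientation': array([-3.71058231e-01, -3.11924785e+00,  2.59302253e-03]), 'force': array([-0.05647924,  0.4391825 , -0.68461018]), 'wrist_torque': array([-0.02776044,  0.02395795, -0.02919381]), 'gripper_force': 0.0, 'opening': 0.09318960989453043}
```

View pics/scene0.png

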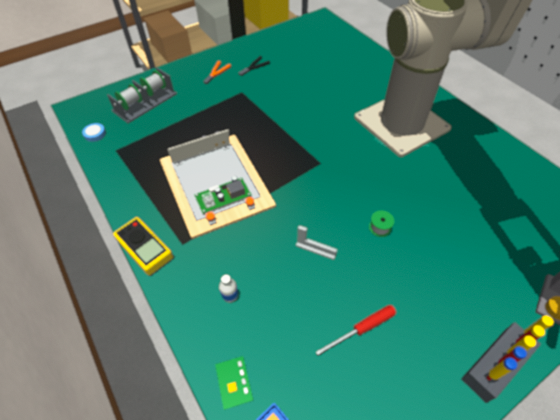

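View pics/top0.png

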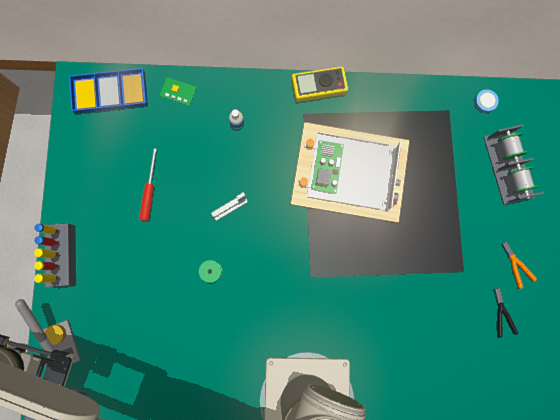

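The scene view shows the square at about (317,244), with its blade near (302,235), and the panel at (200,148). In the top view the square is at (229,207) and the panel at about (393,178), on the right side of the base. I'll enlarge both.

Run:
```python
import cv2,numpy as np
def crop(n,x,y,w,h,k): 
    return cv2.resize(cv2.imread(f"pics/{n}0.png")[y:y+h,x:x+w],None,fx=k,fy=k,interpolation=cv2.INTER_CUBIC)
# left: scene crop, right: top crop
a=np.hstack([crop("scene",290,220,50,45,8),crop("top",205,185,50,45,8)])
cv2.imwrite("pics/sq.png",a)
b=np.hstack([crop("scene",155,125,80,110,5),crop("top",330,120,80,110,5)])
cv2.imwrite("pics/pan.png",b)
```

```text
(no output)
```

View pics/sq.png

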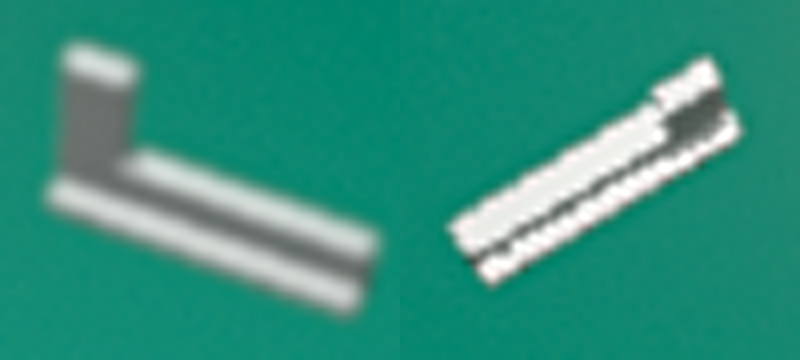

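View pics/pan.png

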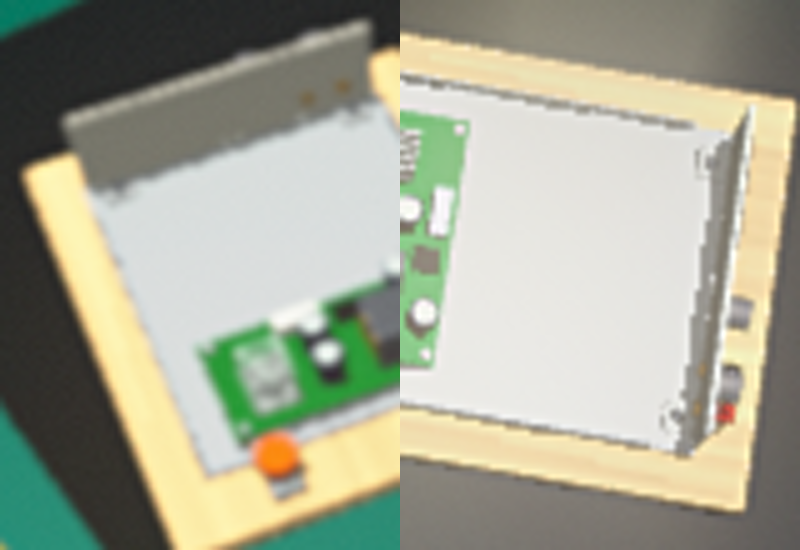

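The square crop shows these corners:
- **Scene:** blade top around (65,72)–(140,65), near flange corners at (47,200) and (350,320).
- **Top:** blade top around (650,95)–(722,78), flange corners at (740,132) and (490,287).

The panel crop shows these corners:
- **Scene:** inner face top (67,124)–(371,27), foot (91,190)–(384,97).
- **Top:** foot (725,135)–(682,452), and the board corners.

I'll fit the poses to these points.

```bash
cat > cams.py <<'E'
import numpy as np
from plant import robot
from scipy.optimize import least_squares
def cal():
    r={}
    for n in("scene","top"): r[n]=robot.read_camera(n)
    return r
def proj(c,X):
    p=np.asarray(X)@np.array(c["R"]).T+c["t"]
    return np.c_[c["fx"]*p[:,0]/p[:,2]+c["cx"],c["fy"]*p[:,1]/p[:,2]+c["cy"]]
def place(X,x,y,z,a):
    X=np.array(X,float)/1000
    c,s=np.cos(a),np.sin(a)
    return np.c_[x+c*X[:,0]-s*X[:,1],y+s*X[:,0]+c*X[:,1],z+X[:,2]]
E
cat > fit.py <<'E'
from cams import *
C=cal()
def px(L,k,ox,oy): return (np.array(L,float)+.5)/k-.5+[ox,oy]
S=[("scene",[(0,4,70),(0,-4,70),(-20,-4,70),(-20,4,70),(0,12,2.5),(-100,12,0),(-100,-4,24),(-100,4,24)],
  px([(65,72),(70,42),(140,65),(130,88),(47,200),(350,320),(380,232),(370,258)],8,290,220)),
 ("top",[(-20,4,70),(0,4,70),(0,-4,70),(-20,-4,70),(0,-12,5),(-100,-12,5),(-100,12,5),(-100,-4,24)],
  px([(250,95),(310,57),(322,78),(266,115),(340,132),(91,287),(50,230),(75,255)],8,205,185))]
f=lambda p:np.concatenate([(proj(C[n],place(X,*p))-u).ravel() for n,X,u in S])
r=least_squares(f,[.5,.2,0,-1.],loss="soft_l1")
print("square x y z yaw",r.x.round(4));print(f(r.x).round(1))
def lean(X,a):
    X=np.array(X,float); return np.c_[X[:,0]*np.cos(a)-X[:,2]*np.sin(a),X[:,1],X[:,0]*np.sin(a)+X[:,2]*np.cos(a)]
P=[("scene",[(0,90,60),(0,-90,60),(0,90,0),(0,-90,0)],px([(68,125),(371,28),(92,190),(384,97)],5,155,125),[(-147,70,10)],px([(200,350)],5,155,125)),
 ("top",[(0,90,60),(0,90,0),(0,-90,0)],px([(348,110),(325,135),(282,452)],5,330,120),[(-147,70,10),(-147,-70,10)],px([(70,122),(32,368)],5,330,120))]
g=lambda p:np.concatenate([np.r_[proj(C[n],place(lean(X,p[4]),*p[:4]))-u,proj(C[n],place(Y,*p[:4]))-w].ravel() for n,X,u,Y,w in P])
r=least_squares(g,[.6,-.1,.015,-1.6,.1],loss="soft_l1")
print("base x y z yaw lean",r.x.round(4));print(g(r.x).round(1))
E
python3 fit.py
```

```text
square x y z yaw [ 0.5276  0.1783 -0.0053 -0.9849]
[-0.  -0.7  0.6  0.5 -0.4  0.3 -0.4 -0.   0.5  0.5  0.1 -0.7 -0.6  0.2
 -0.4 -0.4  0.5 -0.3 -0.5  0.5 -0.4  0.4  0.1 -0.2 -0.   0.1 -0.2 -0.1
  0.3 -0.4 -0.5  0.6]
base x y z yaw lean [ 0.5913 -0.2241  0.0098 -1.717   0.0769]
[ 0.4 -0.1  0.3  0.  -0.1  0.5 -0.7  0.1 -0.1 -0.3  0.2 -0.5  0.6  0.7
  0.4  0.  -0.6  0.1 -0.7 -0.1]
```

```bash
cat > go.py <<'E'
import sys,numpy as np
from plant import robot
from scipy.spatial.transform import Rotation as Ro
# usage: go.py X Y Z yaw(of square-frame the tool's y must be along); prints tool-frame deltas
X=np.array(list(map(float,sys.argv[1:4])));yaw=float(sys.argv[4])
s=robot.read_state();R=Ro.from_rotvec(s["orientation"]).as_matrix()
y=R.T@[-np.sin(yaw),np.cos(yaw),0]
turn=np.arctan2(-y[0],y[1]); turn=(turn+np.pi/2)%np.pi-np.pi/2
print("t",s["t"],"pos",s["tool_pos"].round(4),"tool z",R[:,2].round(3),"d now",(R.T@(X-s["tool_pos"])).round(4),"turn",turn.round(4))
T=R@Ro.from_rotvec([0,0,turn]).as_matrix()
print("after turn d",(T.T@(X-s["tool_pos"])).round(4),"x axis then",T[:,0].round(3),"q",s["q"].round(2),"F",s["force"].round(1),s["opening"])
E
python3 go.py .4972 .2241 .027 -0.985
```

```text
t 0.2 pos [0.1406 0.5829 0.2368] tool z [-0.    -0.001 -1.   ] d now [-0.4308 -0.2649  0.21  ] turn 0.7482
after turn d [-0.496   0.0989  0.21  ] x axis then [-0.553  0.833 -0.001] q [ 1.25  0.13  1.49 -0.    1.52 -0.09] F [-0.2 -0.  -0.3] 0.09287528414700652
```

Careful with the scale: shifts go in shares of 50 mm and turns go in shares of pi rad. That gives: -0.048 m is -0.96, 0.03 m is 0.6, 0.15 rad / 3.1416 = 0.0477.

```bash
python3 inch.py '{"offsets": [[0.04,0,0,0.2,0.0477],[0.04,0,0,0.2,0.0477],[0.04,0,0,0.2,0.0477],[0.04,0,0,0.2,0.0477],[0.04,0,0,0.2,0.0471],[0.04,-0.96,0.2,0,0],[0.04,-0.96,0.2,0,0],[0.04,-0.96,0.2,0,0],[0.04,-0.96,0.2,0,0],[0.04,-0.96,0.2,0,0],[0.04,-0.96,0.2,0,0],[0.04,-0.96,0.2,0,0],[0.04,-0.96,0.2,0,0],[0.04,-0.96,0.2,0,0],[0.04,-0.96,0.18,0,0],[0.04,-0.32,0,0.4,0],[0.04,0,0,0.6,0],[0.04,0,0,0,0],[0.04,0,0,0,0]]}' 15
python3 go.py .4972 .2241 .027 -0.985
python3 - <<'E'
from cams import *
import cv2
C=cal()
k=4
a=[]
for n,x,y in(("scene",270,165),("top",180,160)):
    a.append(cv2.resize(C[n]["image"][y:y+130,x:x+95,::-1],None,fx=k,fy=k,interpolation=cv2.INTER_CUBIC))
cv2.imwrite("pics/hover.png",np.hstack(a))
E
```

```text
t: 2.1
tool_pos: [0.4967, 0.2247, 0.1371]
orientation: [-1.484, -2.767, 0.002]
force: [-0.4, -0.0, 0.7]
opening: 0.0398
gripper_force: 0.0
t 2.1 pos [0.4967 0.2247 0.1371] tool z [-0.002 -0.001 -1.   ] d now [-0.0008  0.0003  0.1101] turn 0.0003
after turn d [-0.0008  0.0003  0.1101] x axis then [-0.553  0.833  0.001] q [ 0.33  0.06  1.75  0.    1.33 -0.26] F [-0.4 -0.   0.7] 0.039813739188947865
```

View pics/hover.png

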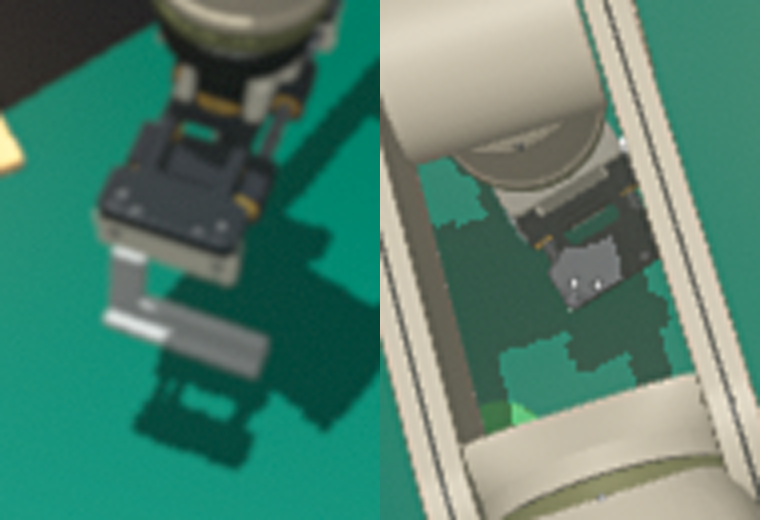

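The gripper hovers over the stock: in the scene crop the rib runs from (150,300) to (265,360), below and in line with the gripper. Next I descend and grip.

In the tool's units: 0.03 m is 0.6, 0.02 m is 0.4.

```bash
python3 inch.py '{"offsets": [[0.04,-0.02,0,0.6,0],[0.04,0,0,0.6,0],[0.04,0,0,0.4,0],[0.04,0,0,0.3,0],[0.04,0,0,0.2,0],[0.04,0,0,0.06,0],[0.04,0,0,0,0],[0.04,0,0,0,0]]}'; python3 inch.py '{"offsets": [[0,0,0,0,0],[0,0,0,0,0],[0,0,0,0,0],[0,0,0,0,0],[0,0,0,0,0],[0,0,0,0,0],[0,0,0,0,0]]}' 25;python3 go.py .4972 .2241 .027 -0.985
```

```text
t: 3.0
tool_pos: [0.4989, 0.2243, 0.0306]
orientation: [1.485, 2.767, 0.002]
force: [-0.3, -0.2, 1.2]
opening: 0.04
gripper_force: 0.0
t: 3.7
tool_pos: [0.4983, 0.224, 0.0296]
orientation: [1.485, 2.768, 0.001]
force: [1.8, 0.0, 1.1]
opening: 0.0074
gripper_force: 25.0
t 3.7 pos [0.4983 0.224  0.0296] tool z [ 0.  0. -1.] d now [ 0.0007 -0.0009  0.0026] turn 0.0002
after turn d [ 0.0007 -0.0009  0.0026] x axis then [-0.553  0.833 -0.   ] q [ 0.33  0.19  1.82  0.    1.13 -0.26] F [1.8 0.  1.1] 0.007397669646293921
```

In the tool's units: -0.03 m is -0.6, -0.02 m is -0.4, 0.15 rad / 3.1416 = 0.0477.

```bash
python3 inch.py '{"offsets": [[0,0,0,-0.4,0],[0,0,0,-0.6,0],[0,0,0,-0.6,0],[0,0,0,-0.6,0.0318],[0,0,0,-0.2,0.0477],[0,0,0,0,0.0477],[0,0,0,0,0.0477],[0,0,0,0,0.0477],[0,0,0,0,0.0102],[0,0,0,0,0]]}' 40; python3 go.py .6025 -.1479 .13 -1.717
```

```text
t: 4.7
tool_pos: [0.4974, 0.2237, 0.1486]
orientation: [-2.377, -2.053, 0.002]
force: [-0.0, 0.1, -3.0]
opening: 0.0079
gripper_force: 40.0
t 4.7 pos [0.4974 0.2237 0.1486] tool z [-0.002 -0.001 -1.   ] d now [-0.3523  0.1582  0.0187] turn -0.0001
after turn d [-0.3523  0.1581  0.0187] x axis then [ 0.146  0.989 -0.001] q [ 0.33  0.04  1.74 -0.    1.36  0.47] F [-0.   0.1 -3. ] 0.007908824034055326
```

In the tool's units: -0.04 m is -0.8, -0.03 m is -0.6.

```bash
python3 inch.py '{"offsets": [[0,-0.44,0.2,0,0],[0,-0.8,0.36,0,0],[0,-0.8,0.36,0,0],[0,-0.8,0.36,0,0],[0,-0.8,0.36,0,0],[0,-0.8,0.36,0,0],[0,-0.8,0.36,0,0],[0,-0.8,0.36,0,0],[0,-0.6,0.28,0,0],[0,-0.4,0.16,0,0],[0,0,0,0,0],[0,0,0,0,0]]}'; python3 go.py .6025 -.1479 .0446 -1.717
python3 - <<'E'
from cams import *
import cv2
C=cal()
k=5
a=[]
for n,x,y in(("scene",155,105),("top",330,100)):
    a.append(cv2.resize(C[n]["image"][y:y+115,x:x+80,::-1],None,fx=k,fy=k,interpolation=cv2.INTER_CUBIC))
cv2.imwrite("pics/over.png",np.hstack(a))
E
```

```text
t: 5.9
tool_pos: [0.6026, -0.1473, 0.1487]
orientation: [-2.376, -2.052, 0.001]
force: [-0.2, 0.1, -2.4]
opening: 0.0076
gripper_force: 40.0
t 5.9 pos [ 0.6026 -0.1473  0.1487] tool z [-0.001  0.001 -1.   ] d now [-7.000e-04  1.000e-04  1.041e-01] turn 0.0
after turn d [-7.000e-04  1.000e-04  1.041e-01] x axis then [0.146 0.989 0.001] q [-0.32  0.24  1.53  0.    1.37 -0.18] F [-0.2  0.1 -2.4] 0.007571960157826907
```

View pics/over.png

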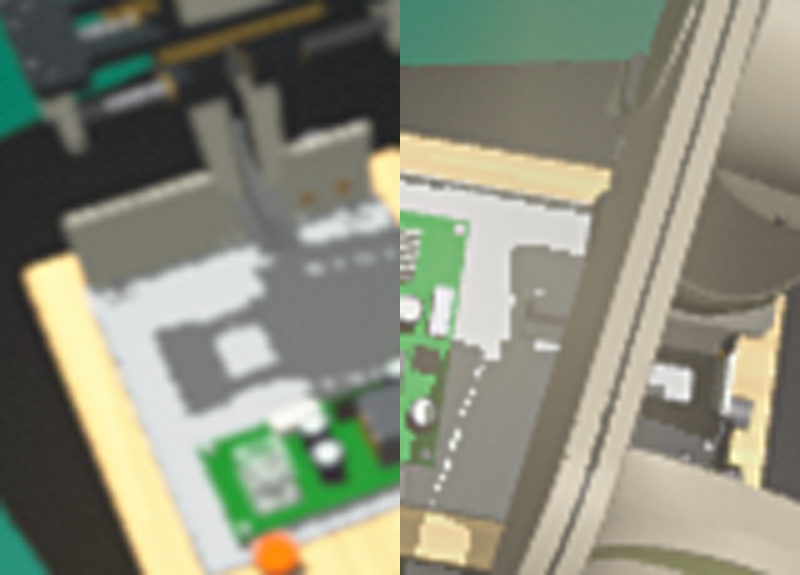

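The scene crop shows the square between the fingers, around (255,180), above the bare base, pointing at the middle of the panel and short of it. In the top view the arm hides the blade. I'll descend.

In the tool's units: 0.03 m is 0.6, 0.02 m is 0.4.

```bash
python3 inch.py '{"offsets": [[0,0,0,0.4,0],[0,0,0,0.6,0],[0,0,0,0.4,0],[0,0,0,0.2,0],[0,0,0,0.1,0],[0,0,0,0,0],[0,0,0,0,0]]}'; python3 go.py .6025 -.1479 .0446 -1.717
python3 - <<'E'
from cams import *
import cv2
C=cal()
k=7
a=[]
for n,x,y in(("scene",180,125),("top",350,120)):
    a.append(cv2.resize(C[n]["image"][y:y+80,x:x+57,::-1],None,fx=k,fy=k,interpolation=cv2.INTER_CUBIC))
cv2.imwrite("pics/low.png",np.hstack(a))
E
```

```text
t: 6.7
tool_pos: [0.6041, -0.1473, 0.0658]
orientation: [2.376, 2.053, 0.002]
force: [0.1, 0.5, -2.8]
opening: 0.0076
gripper_force: 40.0
t 6.7 pos [ 0.6041 -0.1473  0.0658] tool z [ 0.002 -0.001 -1.   ] d now [-0.0008 -0.0015  0.0212] turn 0.0006
after turn d [-0.0008 -0.0015  0.0212] x axis then [ 0.146  0.989 -0.   ] q [-0.32  0.33  1.59  0.    1.23 -0.18] F [ 0.1  0.5 -2.8] 0.007626800919989469
```

View pics/low.png

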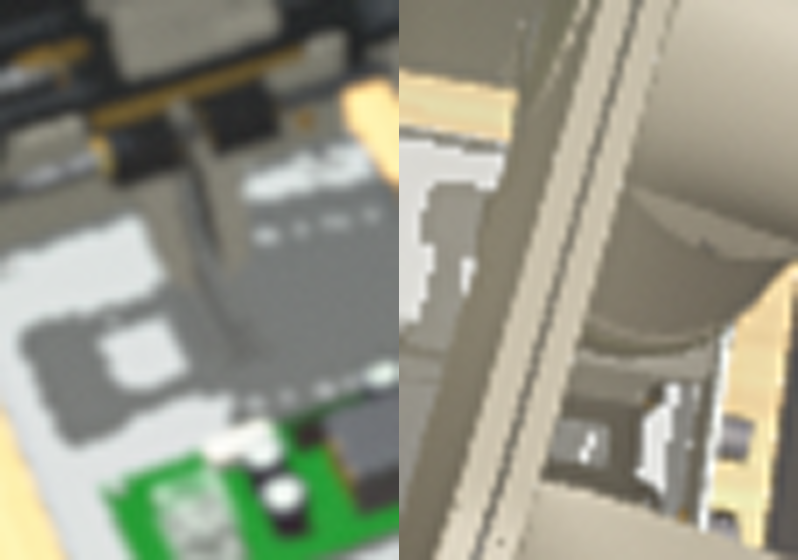

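The scene crop shows the stock low over the bare base, with its tail near (235,345), clear of the board's edge at y≈385. I'll lower it until it touches.

In the tool's units: 0.008 m is 0.16, 0.005 m is 0.1.

```bash
python3 inch.py '{"offsets": [[0,0,0,0.16,0],[0,0,0,0.1,0],[0,0,0,0.06,0],[0,0,0,0,0]]}';python3 inch.py '{"offsets": [[0,0,0,0.06,0],[0,0,0,0,0]]}';python3 inch.py '{"offsets": [[0,0,0,0.04,0],[0,0,0,0,0]]}'
```

```text
t: 7.2
tool_pos: [0.6024, -0.1471, 0.0473]
orientation: [-2.376, -2.052, 0.001]
force: [-0.1, 0.3, -3.1]
opening: 0.0076
gripper_force: 40.0
t: 7.4
tool_pos: [0.603, -0.1472, 0.045]
orientation: [-2.377, -2.053, 0.0]
force: [-0.0, -0.8, -2.7]
opening: 0.0076
gripper_force: 40.0
t: 7.6
tool_pos: [0.6034, -0.1474, 0.0446]
orientation: [2.377, 2.053, 0.0]
force: [-4.5, 2.7, 5.5]
opening: 0.0079
gripper_force: 40.0
```

In the tool's units: 0.001 m is 0.02.

```bash
python3 inch.py '{"offsets": [[0,0,0,0.02,0],[0,0,0,0,0]]}';python3 inch.py '{"offsets": [[0,-0.1,0,0,0],[0,-0.1,0,0,0],[0,0,0,0,0]]}';python3 inch.py '{"offsets": [[0,-0.08,0,0,0],[0,0,0,0,0]]}'
```

```text
t: 7.8
tool_pos: [0.6034, -0.1474, 0.0446]
orientation: [2.377, 2.053, 0.0]
force: [-8.7, 2.6, 13.8]
opening: 0.0074
gripper_force: 40.0
t: 8.1
tool_pos: [0.6035, -0.1574, 0.0447]
orientation: [2.376, 2.052, 0.004]
force: [-0.8, 3.2, 7.2]
opening: 0.0076
gripper_force: 40.0
t: 8.3
tool_pos: [0.603, -0.1612, 0.0446]
orientation: [2.375, 2.052, 0.004]
force: [0.6, 2.9, 6.7]
opening: 0.0077
gripper_force: 40.0
```

In the tool's units: -0.003 m is -0.06, 0.001 m is 0.02.

```bash
python3 inch.py '{"offsets": [[0,-0.06,0,0.02,0],[0,0,0,0,0]]}';python3 inch.py '{"offsets": [[0,-0.06,0,0,0],[0,0,0,0,0]]}';python3 inch.py '{"offsets": [[0,-0.04,0,0,0],[0,0,0,0,0]]}';python3 inch.py '{"offsets": [[0,-0.02,0,0,0],[0,0,0,0,0]]}'
```

```text
t: 8.5
tool_pos: [0.6033, -0.1632, 0.0446]
orientation: [2.375, 2.052, 0.007]
force: [-0.9, 7.7, 12.3]
opening: 0.0079
gripper_force: 40.0
t: 8.7
tool_pos: [0.603, -0.1662, 0.0446]
orientation: [2.375, 2.052, 0.007]
force: [0.4, 8.3, 11.2]
opening: 0.0076
gripper_force: 40.0
t: 8.9
tool_pos: [0.6028, -0.1679, 0.0446]
orientation: [2.375, 2.052, 0.008]
force: [0.7, 9.0, 11.0]
opening: 0.0071
gripper_force: 40.0
t: 9.1
tool_pos: [0.6027, -0.1687, 0.0446]
orientation: [2.375, 2.052, 0.008]
force: [0.2, 9.9, 11.2]
opening: 0.0074
gripper_force: 40.0
```

In the tool's units: -0.001 m is -0.02.

```bash
for i in 1 2 3; do python3 inch.py '{"offsets": [[0,-0.02,0,0,0],[0,0,0,0,0]]}' | sed -n '1,4p';done
```

```text
t: 9.3
tool_pos: [0.6026, -0.1695, 0.0446]
orientation: [2.375, 2.053, 0.008]
force: [0.8, 10.1, 11.5]
t: 9.5
tool_pos: [0.6024, -0.1705, 0.0446]
orientation: [2.375, 2.053, 0.008]
force: [1.4, 10.9, 11.7]
t: 9.7
tool_pos: [0.6024, -0.1706, 0.0446]
orientation: [2.375, 2.053, 0.01]
force: [1.5, 14.6, 12.5]
```

In the tool's units: -0.001 m is -0.02.

```bash
python3 inch.py '{"offsets": [[0,0,0,0.02,0],[0,-0.02,0,0,0],[0,0,0,0,0],[0,0,0,0,0]]}'
python3 - <<'E'
from cams import *
import cv2
s=robot.read_state();print(s["wrist_torque"],s["tool_pos"],s["force"])
C=cal()
c=C["scene"];cv2.imwrite("pics/end.png",cv2.resize(c["image"][115:215,150:250,::-1],None,fx=6,fy=6,interpolation=cv2.INTER_CUBIC))
# expected position of upright panel's top inner corners/foot in the crop
O=(.5913,-.2241,.0098,-1.717)
print(((proj(c,place([(0,90,60),(0,-90,60),(0,90,0),(0,-90,0),(-4.6,90,60)],*O))-[150,115]+.5)*6-.5).round(0))
E
```

```text
t: 10.1
tool_pos: [0.6024, -0.1706, 0.0446]
orientation: [2.376, 2.055, 0.011]
force: [-2.1, 19.2, 20.8]
opening: 0.0075
gripper_force: 40.0
[3.26466477 0.56729335 0.01659047] [ 0.6024303  -0.17064454  0.04458877] [-2.14632494 19.23186263 20.80652109]
[[111. 203.]
 [474.  88.]
 [140. 291.]
 [487. 177.]
 [114. 209.]]
```

View pics/end.png

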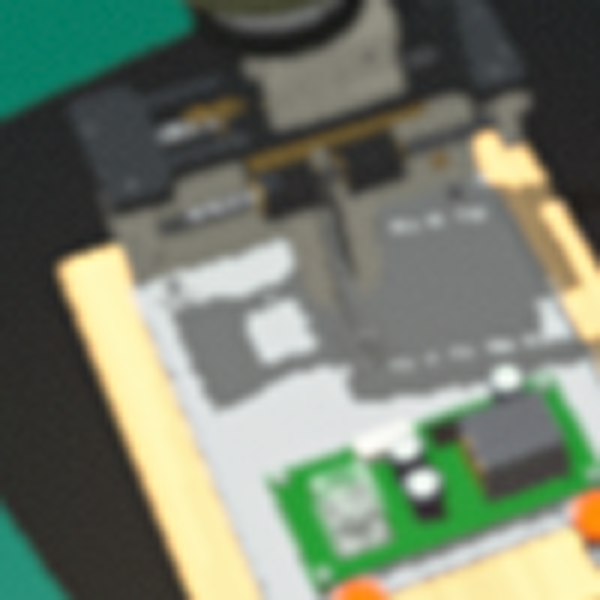

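The end crop shows the stock flat on the base, with its tail near (370,360) and clear of the board. The panel's left end runs from about (110,210) to (140,290), where an upright panel should appear. Both stops are rigid, at 19 N against the panel and 21 N on the base. The TCP height is exactly 15 mm above the height at the grasp, and the wrist's yaw torque is about zero. I'll check that it holds and then hand in.

```bash
python3 inch.py '{"offsets": [[0,0,0,0,0],[0,0,0,0,0],[0,0,0,0,0],[0,0,0,0,0],[0,0,0,0,0]]}' && python3 -c "
from plant import robot
print(robot.read_state()['wrist_torque']); print(robot.close_job())"
```

```text
t: 10.7
tool_pos: [0.6024, -0.1706, 0.0446]
orientation: [2.375, 2.055, 0.011]
force: [-2.2, 19.0, 21.4]
opening: 0.0077
gripper_force: 40.0
[ 3.30319786  0.52291763 -0.04616222]
the job is handed in; nothing more can be done
None
```

I handed the job in at about 10.7 s with the square still gripped and pressed home, about 19 N against the panel and 21 N onto the base; the readings indicate it is flat and flush with the panel upright, though the gripper hid the blade, so I couldn't see that directly.

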